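# Change over a locked arbor

## Task

Change over the arbor: pull the stand's knob out, turn it to the green mark so that the keeper arm swings off the shaft, and push it fully in (it is locked while in: do not force it round). Swap the two wheels, the blue one from the shaft to the storage peg and the red one from the peg to the shaft, then slide every spacer ring on the bench over the shaft on top of the red wheel, all lying flat. Finally pull the knob out again, turn it back to the red mark and push it fully in to lock the keeper over the stack; leave the tools and the tin where they are.

Things in the scene. Friction and masses are not known exactly. Their poses are not given: they have to be found in the camera images.
- stand: Arbor stand, fixed to the bench: grey base plate 100 (x) x 190 (y) x 18 mm high; origin at the centre of its underside. On the base, at (0, +60 mm), the upright steel shaft; at (0, -55 mm) a column (34 mm wide, 52 mm at its foot) that carries, from below, the blue keeper arm (z 85 to 98 mm), a fixed square aluminium plate (86 mm, top at 114 mm) and the black knob. The stand's yaw differs from start to start.
- shaft_foot (a point): Foot of the shaft on the base plate's top (18 mm above the bench), on the shaft's axis; axes as the stand's.
- shaft_top (a point): Top of the shaft on its axis: shaft 24 mm in diameter, 60 mm high from the base plate, the uppermost 5 mm tapered to 16 mm. The red wheel and three rings stacked make 58 mm. The shaft stands 115 mm from the knob's axis.
- keeper_end (a point): Middle of the round end of the blue keeper arm (115 mm from the knob's axis, 28 mm wide, 9 mm thick, underside 8 mm above the shaft's top). Over the shaft the arm blocks rings; it turns rigidly with the knob, about the knob's axis, and does not lift.
- knob_grip (a point): Black knob with upright axis: middle of its grip bar, on the axis, where to grip it (148 mm above the bench with the knob in). The bar is 54 mm long (this point's x axis), 13 mm wide (y) and 35 mm high (14 mm of it above this point, 21 mm below) on a round skirt 72 mm wide. A white line on the bar's -x half points to the red mark on the plate (keeper over the shaft) or to the green mark (keeper clear).
- knob_pull (a joint): How far the knob is pulled out (up), m: 0 = fully in, 0.014 = fully out. About 4 N of friction and weight, no spring: it stays where it is left. A pin locks the turning while the knob is less than 8 mm out; it goes in again only at the red and the green mark.
- knob_turn (a joint): Turn of the knob, rad: 0 = white line at the red mark, keeper over the shaft; grows clockwise seen from above to 1.30 (stop) = green mark, keeper swung clear, away from the robot's side of the shaft (to the stand's +x). Turns stiffly (0.04 N m) only when pulled out; 1 mm of play in the notches.
- brass_ring (a point): Spacer ring of yellow brass, 54 mm outside, bore 29 mm, 14 mm thick, 60 g, lying flat on the bench; the point is its centre, z along its axis. One to three rings are there, in places that vary; rings and peg start within x 0.46 to 0.70, y -0.02 to 0.10 m, where the bench is otherwise bare (its edge runs past about (0.45, 0.03), (0.50, -0.07) and (0.60, -0.22); a fixed heap of iron 70 mm high lies beyond x 0.63, y below -0.08).
- copper_ring (a point): Spacer ring of reddish copper, 54 mm outside, bore 29 mm, 14 mm thick, 60 g, lying flat on the bench; the point is its centre, z along its axis. One to three rings are there, in places that vary; rings and peg start within x 0.46 to 0.70, y -0.02 to 0.10 m, where the bench is otherwise bare (its edge runs past about (0.45, 0.03), (0.50, -0.07) and (0.60, -0.22); a fixed heap of iron 70 mm high lies beyond x 0.63, y below -0.08).
- steel_ring (a point): Spacer ring of grey steel, 54 mm outside, bore 29 mm, 14 mm thick, 60 g, lying flat on the bench; the point is its centre, z along its axis. One to three rings are there, in places that vary; rings and peg start within x 0.46 to 0.70, y -0.02 to 0.10 m, where the bench is otherwise bare (its edge runs past about (0.45, 0.03), (0.50, -0.07) and (0.60, -0.22); a fixed heap of iron 70 mm high lies beyond x 0.63, y below -0.08).
- blue_wheel (a point): Blue plastic wheel, a plain thick ring: 58 mm outside, bore 29 mm, 16 mm thick, 70 g, at the start on the shaft, under the keeper, lying flat; the point is its centre, z along its axis.
- red_wheel (a point): Red plastic wheel, a plain thick ring: 58 mm outside, bore 29 mm, 16 mm thick, 70 g, at the start on the storage peg, lying flat; the point is its centre, z along its axis.
- peg_foot (a point): Storage peg: wooden peg 24 mm in diameter, 30 mm high (uppermost 5 mm tapered to 16 mm), upright in the middle of a fixed wooden board 70 x 70 x 12 mm high. The point is the peg's foot on the board's top, 12 mm above the bench.
- brass_tin: Bystander: small open brass tin, 58 mm wide, 39 mm high; origin under its centre.
- pliers: Bystander: pliers lying down, 188 x 61 x 12 mm; origin under its middle.
- spanner_3: Bystander: small dark spanner, 149 x 28 x 5 mm; origin under its middle.
Mind the look-alikes: they are no part of the job. Of the things shaped like the part that bears blue_wheel, the blue one is meant.

How it is judged:
By the outcome, as a careful person would: the job done as asked, in the order asked, and still so for the second after the job is handed in, with the robot touching nothing.
Of ring_brass, ring_copper, ring_steel only 1 to 3 are there at a start; the rules pass over those that are not, and their reading is None.
At some moment in a run one of ring_brass, ring_copper, ring_steel may be knocked a few centimetres aside while the robot is not near it.
Once in a run the grip may slacken for a moment while it holds something.
It also fails if it takes over 210 s, if anything falls off the work surface, if the arm or the gripper's body presses on something with over 40 N, if the wrist force passes 120 N, or if a joint passes its speed limit or range.

## Robot

A 6-joint arm with a two-finger parallel gripper is mounted at the origin on a cart in front of the work surface, level with it; the furniture and walls round the work are solid. World frame = base frame: x ahead of the robot, y to its left, z up, the work surface at z = 0. Lengths are in m, angles in rad, forces in N, time in s.
With the tool pointing down it reaches from about 0.35 to 0.775 m from the base axis. Payload 7.3 kg.
Tool frame: the origin (TCP) lies at the very end of the fingers, on their centre line; the grasp point (between the pads) lies 19 mm behind it; z points along the fingers, y is the direction in which the jaws open and shut (so a half turn about z gives the same grasp; the last joint's range is limited). The gripper opens to 92 mm and grips with 3 to 60 N. Pads are 19 mm wide; open, the fingers measure 130 mm over their backs; the gripper's body (75 mm by 190 mm) begins 47 mm behind the grasp point.
Start: joints at [1.016, 0.342, 1.524, -0, 1.275, -0.146], TCP at [0.209, 0.482, 0.227] pointing down, gripper open.
Joint ranges: [-2.53, 2.53], [-0.77, 2.02], [0.04, 2.7], [-1, 4.14], [0.28, 2.66], [-3.11, 3.11]. Speed limits (rad/s): [2.57, 2.57, 3.14, 3.14, 3.14, 3.14].

## Interface

Orientations are given as a rotation vector (axis times angle).
In Python, from plant import env gives the robot as it stands.
- The arm moves only by the tool carry_out, never from a script. Its argument "steps" is a list of rows, each a list of 3 entries, a list of its own where there are three numbers: the shift along the tool's x, y, z in mm, then the turn about the tool's z in rad, then the finger opening in mm, from 0 to 91.8. In form: [[[x, y, z], turn, hand], ...]. A call has 1 to 12 rows; each row is the pose to reach, as a shift and turn from the pose measured when the call began, along the tool's axes at that moment; what a row does not reach only later rows make up. A row lasts 1/8 s, in which the tool goes at most 62.5 mm and 10.7 degrees, less where a joint would pass 70% of its speed; a pose out of reach is approached as far as the arm can. A call with a gripper value outside its range is refused whole. The fingers move at their own pace and stop on an object; "grip_force" is the grip in N (left out, the last holds). Time passes only in rows, so rows that repeat a pose let the fingers close. It gives the time, the measured TCP pose, the force and the opening at its end, in the units of the state.
- env.get_obs(): the state, without advancing time (a new reading comes with each control period).
- env.get_image(name): name is "scene" or "top" or "wrist"; returns a dict with "pixels" (420x560x3 uint8, blue, green, red), "K" (3x3 intrinsics, pixels), "D" ([k1, k2, p1, p2, k3] as OpenCV has them; the pictures are not rectified), "R" (3x3) and "t" (3): a world point X has camera coordinates R X + t; the wrist camera has in their place "hand_eye" (4x4, takes a point from camera to tool coordinates, whose origin is the TCP and whose axes are the flange's). Camera axes: x right, y down, z forward; pixel columns grow to the right and rows downward; lengths in m; the calibration is good to about 2 mm. A picture is of the moment at which its call begins: read the wrist's pose just before it. There is no depth.
- env.job_done(): hands the job in, once; it reports no verdict.
Trained networks look in a picture, given as the dict that the camera call returned (one of the last four; its "shot" number tells which), for a name from the list of things; names that differ only in an ending like _2 or _b are one class to them, and where a whole thing is asked for, a point or a joint stands for the part that bears it (a point fixed in the world has none). Each returns a list of dicts, best first, with "p" (0 to 1); they miss things now and then, are a little off and sometimes report something else, mostly with a low value. They report only what shows in the picture. A call takes as long as a camera call. They do not tell look-alikes from the thing itself.
- env.masks_of(picture, query): "pixels" (420x560 bool, what is visible of it) and "point" ([row, column] in pixels, amid what is visible of it).
The state is a dict: "clock": time; "qpos": joint angles; "qd": joint speeds; "joint_efforts": joint torques, N m; "eef_pos": TCP position; "orientation": TCP orientation; "contact_force": force on the tool from outside, world axes, zero at the start; "torque": the same for the moment, N m; "width": finger opening in m.
Only numpy, scipy, OpenCV 4.12 (cv2) and the standard library are available. Lean on these libraries where they do the work, as an engineer would, in place of code of your own. Each camera call takes 0.05 s, during which the arm holds its last target. There are 200 camera calls.

## Working session

There is one attempt and no reset: what is moved stays moved. The work goes in short steps, Python scripts to look and compute and a tool call to move; the robot and the scene stay as the last step left them, time stands still between calls to the robot, and variables do not carry over. Pictures are saved under pics/ and viewed, about 12 in all and at most 16, crops included, and the job is handed in when it is done.

Besides the shell and the picture viewer there is one more tool, called after "Call:" as name([rows], argument=value, ...), one row to a line, values as JSON. carry_out: Moves the arm, as the interface text tells. Its arguments: {"type":"object","properties":{"steps":{"type":"array"},"grip_force":{"type":"number"}},"required":["steps"]}

```bash
ls; mkdir -p pics
cat > h.py <<'E'
import numpy as np, cv2
from scipy.spatial.transform import Rotation as Ro
from plant import env
def cam(name):
    o=env.get_obs(); im=env.get_image(name)
    if 'hand_eye' in im:
        T=np.eye(4);T[:3,:3]=Ro.from_rotvec(o['orientation']).as_matrix();T[:3,3]=o['eef_pos']
        M=np.linalg.inv(T@np.array(im['hand_eye'])); im['R']=M[:3,:3]; im['t']=M[:3,3]
    return im
def ray(im,uv,z):
    p=cv2.undistortPoints(np.array(uv,float).reshape(-1,1,2),np.array(im['K']),np.array(im['D'])).reshape(-1,2)
    R=np.array(im['R']);t=np.array(im['t']).ravel();c=-R.T@t
    d=np.c_[p,np.ones(len(p))]@R
    return c+d*((z-c[2])/d[:,2])[:,None]
def proj(im,X):
    return cv2.projectPoints(np.array(X,float).reshape(-1,1,3),cv2.Rodrigues(np.array(im['R']))[0],np.array(im['t'],float).reshape(3,1),np.array(im['K']),np.array(im['D']))[0].reshape(-1,2)
def to_tool(P,yaw=None):
    "shift in mm along tool axes to bring TCP to world P"
    o=env.get_obs();R=Ro.from_rotvec(o['orientation']).as_matrix()
    return np.round((R.T@(np.array(P)-o['eef_pos']))*1000,1)
E
python3 - <<'E'
from h import *
o=env.get_obs()
print(o['eef_pos'],Ro.from_rotvec(o['orientation']).as_matrix().round(3))
H={'brass_ring':.014,'copper_ring':.014,'steel_ring':.014,'blue_wheel':.034,'red_wheel':.028,'knob_grip':.162,'keeper_end':.098,'stand':.018,'peg_foot':.012,'brass_tin':.03}
ims=[]
for n in ('scene','top'):
    im=cam(n); cv2.imwrite(f'pics/{n}0.png',im['pixels']); ims.append(im['pixels'])
    print(n, 'campos',(-np.array(im['R']).T@np.array(im['t']).ravel()).round(3))
    for k,z in H.items():
        try:
            for d in env.masks_of(im,k)[:3]:
                r,c=d['point']; print(n,k,round(d['p'],2),(round(c),round(r)),d['pixels'].sum(),ray(im,[[c,r]],z)[0].round(3))
        except Exception as e: print(k,e)
E
```

```text
pics
[0.20843862 0.48138029 0.22602919] [[-0.918  0.398 -0.001]
 [ 0.398  0.918 -0.001]
 [ 0.    -0.002 -1.   ]]
scene campos [ 0.22  -0.402  0.536]
scene brass_ring 0.22 (341, 274) 337 [0.684 0.081 0.014]
scene copper_ring 0.85 (308, 340) 602 [ 0.52  -0.029  0.014]
scene copper_ring 0.7 (251, 243) 3776 [0.572 0.281 0.014]
scene copper_ring 0.21 (344, 284) 434 [0.667 0.053 0.014]
scene blue_wheel 0.84 (215, 223) 256 [0.523 0.374 0.034]
scene blue_wheel 0.56 (228, 234) 157 [0.531 0.314 0.034]
scene red_wheel 0.67 (337, 276) 334 [0.662 0.069 0.028]
scene knob_grip 0.88 (257, 218) 888 [0.522 0.154 0.162]
scene keeper_end 0.95 (251, 217) 1027 [0.564 0.26  0.098]
scene stand 0.76 (251, 241) 3874 [0.575 0.282 0.018]
scene peg_foot 0.56 (340, 285) 492 [0.662 0.057 0.012]
scene peg_foot 0.54 (257, 217) 853 [0.645 0.385 0.012]
scene brass_tin 0.87 (215, 285) 882 [0.432 0.165 0.03 ]
top campos [0.486 0.22  1.011]
top copper_ring 0.87 (385, 253) 342 [ 0.526 -0.033  0.014]
top blue_wheel 0.85 (216, 246) 367 [0.536 0.322 0.034]
top blue_wheel 0.71 (190, 198) 445 [0.634 0.379 0.034]
top blue_wheel 0.67 (279, 239) 1145 [0.552 0.193 0.034]
top red_wheel 0.69 (326, 180) 475 [0.679 0.094 0.028]
top knob_grip 0.76 (275, 238) 1159 [0.544 0.203 0.162]
top knob_grip 0.63 (267, 241) 1690 [0.539 0.217 0.162]
top keeper_end 0.7 (270, 237) 1671 [0.55  0.211 0.098]
top stand 0.62 (253, 239) 4373 [0.551 0.246 0.018]
top peg_foot 0.89 (332, 182) 689 [0.677 0.079 0.012]
top peg_foot 0.31 (274, 239) 1163 [0.553 0.203 0.012]
top brass_tin 0.59 (287, 294) 665 [0.44  0.174 0.03 ]
```

Run:
```python
import cv2,numpy as np
a=cv2.imread('pics/scene0.png');b=cv2.imread('pics/top0.png')
cv2.imwrite('pics/t1.png',cv2.resize(b[130:370,140:460],(800,600),interpolation=cv2.INTER_CUBIC))
cv2.imwrite('pics/s1.png',cv2.resize(a[160:385,150:450],(800,600),interpolation=cv2.INTER_CUBIC))
```

```text
(no output)
```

View pics/t1.png

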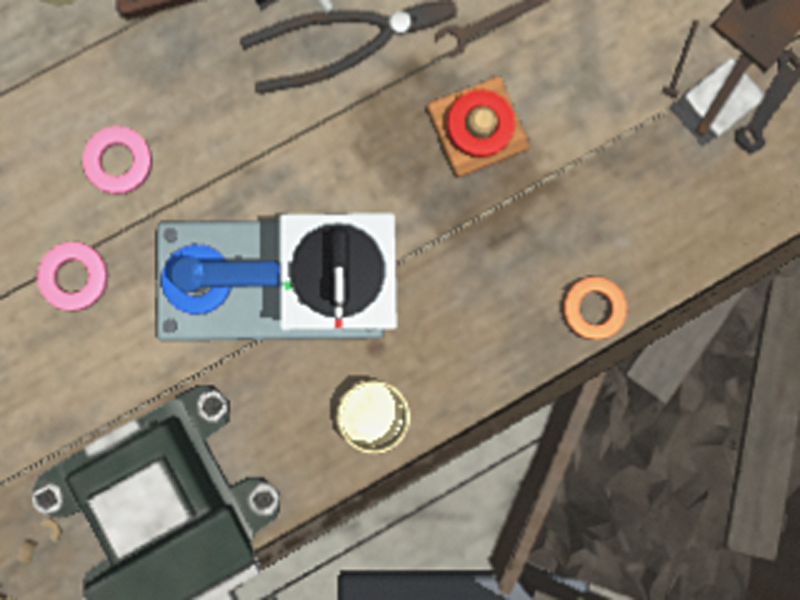

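View pics/s1.png

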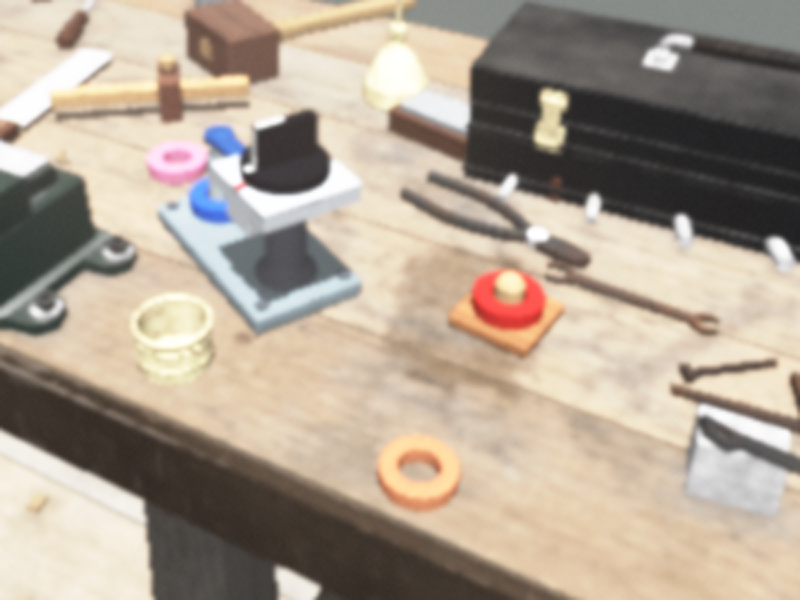

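Top crop: the knob plate is centred at (337,271), with the white line at the red mark and the green mark on the left. The blue wheel is on the shaft under the keeper at (195,280), the red wheel on the peg at (482,122), and the one spacer on the bench is copper at (595,307). The pink rings at (117,158) and (72,275) are look-alikes; the wheel on the shaft is the blue one.

```bash
cat >> h.py <<'E'
def shift(P,yaw_y):
    """tool shift mm and turn so TCP at P, tool y along world angle yaw_y (mod pi, nearest)"""
    o=env.get_obs();R=Ro.from_rotvec(o['orientation']).as_matrix()
    a=np.arctan2(R[1,1],R[0,1]); d=(yaw_y-a+np.pi/2)%np.pi-np.pi/2
    print('shift',((R.T@(np.array(P)-o['eef_pos']))*1000).round(1),'turn',round(-d,3),'j6',o['qpos'][5].round(2),'t',round(o['clock'],1))
E
python3 - <<'E'
from h import *
im=cam('top');p=im['pixels'].astype(int)
w=(p.min(2)>190).astype(np.uint8); w[:, :240]=0; w[:,310:]=0; w[:200]=0; w[280:]=0
c=max(cv2.findContours(w,0,1)[0],key=cv2.contourArea)
r=cv2.minAreaRect(c); b=cv2.boxPoints(r); X=ray(im,b,.114); print(b.round(1),X.round(4)); print('knob',X.mean(0),np.linalg.norm(np.diff(X,axis=0),axis=1))
e=X[1]-X[0]; yaw=(np.arctan2(e[1],e[0])+np.pi/4)%(np.pi/2)-np.pi/4; print('yaw',yaw)
k=X.mean(0); s=k+0.115*np.array([-np.sin(yaw),np.cos(yaw),0]); print('shaft',s)
for z in(.018,): print('proj shaft foot/wheel',proj(im,[[s[0],s[1],.034]]))
shift([k[0],k[1],.24],np.pi/2+yaw)
E
```

```text
[[251.5 215.7]
 [297.  214.6]
 [298.1 260.9]
 [252.7 262.1]] [[0.5896 0.2475 0.114 ]
 [0.5932 0.1609 0.114 ]
 [0.5052 0.1581 0.114 ]
 [0.502  0.2435 0.114 ]]
knob [0.54749968 0.20249655 0.114     ] [0.08663786 0.08803127 0.08555323]
yaw 0.04117832714863079
shaft [0.54276551 0.31739907 0.114     ]
proj shaft foot/wheel [[218.11294501 242.32846795]]
shift [-421.9 -121.6  -13.3] turn -0.45 j6 -0.15 t 1.1
```

Call:
carry_out([
  [[-421.9,-121.6,-13.3],-0.45,60],
  [[-421.9,-121.6,-13.3],-0.45,60],
  [[-421.9,-121.6,-13.3],-0.45,60],
  [[-421.9,-121.6,-13.3],-0.45,60],
  [[-421.9,-121.6,-13.3],-0.45,60],
  [[-421.9,-121.6,-13.3],-0.45,60],
  [[-421.9,-121.6,-13.3],-0.45,60],
  [[-421.9,-121.6,-13.3],-0.45,60],
  [[-421.9,-121.6,-13.3],-0.45,60],
  [[-421.9,-121.6,-13.3],-0.45,60],
  [[-421.9,-121.6,-13.3],-0.45,60],
], grip_force=30)

```text
clock: 2.52
eef_pos: [0.5464, 0.2038, 0.2403]
orientation: [-0.068, 3.141, 0.0]
contact_force: [-0.3, -0.0, 0.6]
width: 0.06
```

Run:
```python
from h import *
o=env.get_obs();print(o['eef_pos'],o['qpos'].round(2),o['contact_force'])
im=cam('wrist');p=im['pixels']
k=[.5475,.2025];yaw=.0412;c,s=np.cos(yaw),np.sin(yaw)
q=p.copy()
for dx,dy in((-27,-6.5),(27,-6.5),(27,6.5),(-27,6.5)):
    u=proj(im,[[k[0]+(c*dx-s*dy)/1e3,k[1]+(s*dx+c*dy)/1e3,.162]])[0];cv2.circle(q,tuple(int(v) for v in u),3,(0,255,0),1)
for dx,dy in((-43,-43),(43,-43),(43,43),(-43,43)):
    u=proj(im,[[k[0]+(c*dx-s*dy)/1e3,k[1]+(s*dx+c*dy)/1e3,.114]])[0];cv2.circle(q,tuple(int(v) for v in u),3,(0,0,255),1)
cv2.imwrite('pics/w1.png',q)
shift([k[0],k[1],.132],np.pi/2+yaw)
```

```text
[0.54639501 0.20383491 0.24033181] [ 0.23  0.44  1.33  0.    1.37 -1.39] [-0.33303031 -0.04880311  0.63575946]
shift [ -0.9  -1.3 108.4] turn 0.002 j6 -1.39 t 2.6
```

View pics/w1.png

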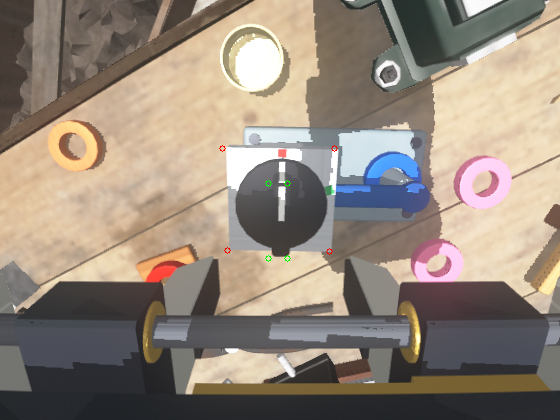

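Call:
carry_out([
  [[-0.6,0.7,60],0,50],
  [[-0.6,0.7,105],0,50],
  [[-0.6,0.7,108],0,50],
  [[-0.6,0.7,108],0,50],
  [[-0.6,0.7,108],0,8],
  [[-0.6,0.7,108],0,8],
  [[-0.6,0.7,108],0,8],
  [[-0.6,0.7,108],0,8],
  [[-0.6,0.7,108],0,8],
  [[-0.6,0.7,108],0,8],
], grip_force=40)

```text
clock: 3.82
eef_pos: [0.5473, 0.2038, 0.1326]
orientation: [-0.067, 3.141, -0.001]
contact_force: [-1.9, -4.1, 3.4]
width: 0.0126
```

Call:
carry_out([
  [[0,-0.5,-5],0,8],
  [[0,-0.5,-10],0,8],
  [[0,-0.5,-14],0,8],
  [[0,-0.5,-14.5],0,8],
  [[0,-0.5,-14.5],0,8],
])

```text
clock: 4.45
eef_pos: [0.5472, 0.2037, 0.1467]
orientation: [0.067, -3.141, -0.0]
contact_force: [2.8, 2.8, -7.4]
width: 0.0129
```

Run:
```python
from h import *
im=cam('wrist');cv2.imwrite('pics/w2.png',im['pixels'])
o=env.get_obs();print(o['eef_pos'],o['contact_force'],o['torque'],o['width'])
```

```text
[0.54719011 0.20366939 0.14675226] [ 3.30161995  2.91483083 -8.81467624] [ 0.59735512 -0.48356656 -0.41163929] 0.012710748378860038
```

Call:
carry_out([
  [[0,0,0.5],0.15,8],
  [[0,0,0.5],0.3,8],
  [[0,0,0.5],0.45,8],
  [[0,0,0.5],0.6,8],
  [[0,0,0.5],0.75,8],
  [[0,0,0.5],0.9,8],
  [[0,0,0.5],1.05,8],
  [[0,0,0.5],1.2,8],
  [[0,0,0.5],1.29,8],
  [[0,0,0.5],1.31,8],
  [[0,0,0.5],1.31,8],
])

```text
clock: 5.88
eef_pos: [0.5466, 0.2029, 0.1466]
orientation: [-1.858, -2.533, 0.003]
contact_force: [-2.6, -4.0, 2.2]
width: 0.0128
```

Run:
```python
from h import *
im=cam('top');cv2.imwrite('pics/t2.png',cv2.resize(im['pixels'][130:370,140:460],(800,600),interpolation=cv2.INTER_CUBIC))
o=env.get_obs();print(o['eef_pos'],o['contact_force'],o['torque'],o['width'],o['qpos'].round(2))
R=Ro.from_rotvec(o['orientation']).as_matrix();print(np.arctan2(R[1,1],R[0,1])-np.pi/2-.0412)
```

```text
[0.54663251 0.20285405 0.14661642] [-3.31074765 -5.36124698  0.91587273] [-0.7989503   0.55459055 -0.05829813] 0.013009406189697275 [ 0.22  0.52  1.47 -0.    1.15 -0.08]
-1.3067606230751299
```

View pics/t2.png

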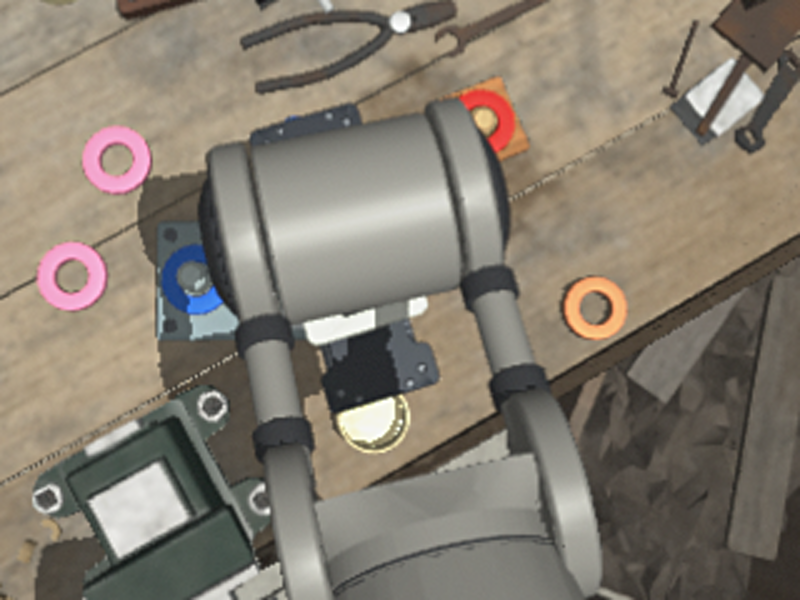

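The keeper is off the shaft: the bare shaft top shows at (193,280) inside the blue wheel. Next I push the knob in.

Call:
carry_out([
  [[0,0,5],0,8],
  [[0,0,10],0,8],
  [[0,0,14],0,8],
  [[0,0,15.5],0,8],
  [[0,0,16],0,8],
  [[0,0,16],0,8],
])

```text
clock: 6.68
eef_pos: [0.5467, 0.2028, 0.1324]
orientation: [1.857, 2.533, -0.002]
contact_force: [-6.2, -3.5, 14.0]
width: 0.0127
```

Run:
```python
from h import *
shift([.668,.085,.24],.04)
```

```text
shift [-149.    80.2 -107.4] turn 0.266 j6 -0.08 t 6.7
```

Call:
carry_out([
  [[0,0,0],0,45],
  [[0,0,0],0,45],
  [[0,0,-50],0,80],
  [[0,0,-90],0,80],
  [[-50,27,-107],0.1,80],
  [[-100,54,-107],0.266,80],
  [[-149,80,-107],0.266,80],
  [[-149,80,-107],0.266,80],
  [[-149,80,-107],0.266,80],
])

```text
clock: 7.8
eef_pos: [0.6675, 0.0854, 0.2388]
orientation: [-2.177, -2.265, 0.002]
contact_force: [-0.5, 0.3, 0.6]
width: 0.0798
```

```bash
cat >> h.py <<'E'
def look(name,q,z,dbg=None):
    "network mask outline -> ellipse centre on plane z (top face height)"
    im=cam(name);out=[]
    for d in env.masks_of(im,q)[:4]:
        m=d['pixels'].astype(np.uint8);c=max(cv2.findContours(m,0,1)[0],key=cv2.contourArea)
        h=cv2.convexHull(c).astype(float).reshape(-1,2)
        X=ray(im,h,z)[:,:2].astype(np.float32);(cx,cy),r=cv2.minEnclosingCircle(X)
        print(q,name,round(d['p'],2),'px',h.mean(0).round(),'c',round(cx,4),round(cy,4),'r',round(r,4),'mean col',im['pixels'][m>0].mean(0).round())
    if dbg: cv2.imwrite(dbg,im['pixels'])
    return im
E
python3 - <<'E'
from h import *
im=look('wrist','red_wheel',.028,'pics/w3.png'); look('top','red_wheel',.028)
look('wrist','copper_ring',.014);look('top','copper_ring',.014)
o=env.get_obs();print(o['eef_pos'],o['width'],o['qpos'].round(2),o['contact_force'])
E
```

```text
red_wheel wrist 0.77 px [295. 181.] c 0.6816 0.084 r 0.0294 mean col [ 86.  99. 248.]
red_wheel top 0.67 px [274. 238.] c 0.5547 0.2002 r 0.041 mean col [64. 52. 44.]
red_wheel top 0.64 px [327. 179.] c 0.6798 0.0827 r 0.0278 mean col [ 61.  67. 226.]
copper_ring wrist 0.81 px [156. 252.] c 0.5276 -0.0125 r 0.0283 mean col [118. 175. 223.]
[0.66759471 0.08561323 0.24003859] 0.08007406666047483 [ 0.01  0.62  1.03 -0.    1.49 -0.03] [ 0.18002952  0.75560659 -0.90383978]
```

View pics/w3.png

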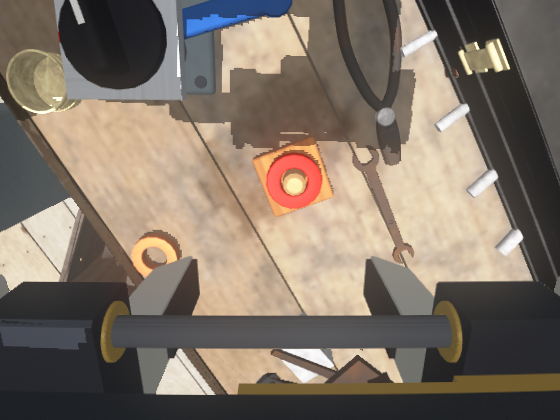

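Run:
```python
from h import *
shift([.681,.0838,.017],.04)
shift([.681,.0838,.08],.04)
```

```text
shift [ -2.   13.2 223. ] turn 0.001 j6 -0.03 t 8.2
shift [ -2.1  13.2 160. ] turn 0.001 j6 -0.03 t 8.2
```

Call:
carry_out([
  [[-2,13,60],0,82],
  [[-2,13,120],0,82],
  [[-2,13,170],0,82],
  [[-2,13,205],0,82],
  [[-2,13,222],0,82],
  [[-2,13,222],0,82],
  [[-2,13,222],0,52],
  [[-2,13,222],0,52],
  [[-2,13,222],0,52],
  [[-2,13,222],0,52],
  [[-2,13,222],0,52],
  [[-2,13,222],0,52],
], grip_force=20)

```text
clock: 9.7
eef_pos: [0.6813, 0.0838, 0.0192]
orientation: [2.174, 2.264, 0.001]
contact_force: [-1.5, 0.1, 5.8]
width: 0.0565
```

Call:
carry_out([
  [[0,0,-25],0,52],
  [[0,0,-50],0,52],
  [[0,0,-60],0,52],
  [[0,-50,-60],0,52],
  [[0,-100,-60],0,52],
  [[0,-106,-40],0,52],
  [[0,-106,-20],0,52],
  [[0,-106,5],0,52],
  [[0,-106,11],0,52],
  [[0,-106,11.5],0,52],
])

```text
clock: 10.95
eef_pos: [0.5751, 0.0795, 0.0074]
orientation: [2.174, 2.265, -0.0]
contact_force: [0.7, -0.2, -0.9]
width: 0.0563
```

Call:
carry_out([
  [[0,0,0],0,70],
  [[0,0,0],0,70],
  [[0,0,-60],0,85],
  [[0,0,-120],0,85],
  [[0,0,-180],0,85],
  [[50,-5,-232],0,85],
  [[112,-10,-232],0,85],
  [[174,-16,-232],0,85],
  [[220,-22,-232],0,85],
  [[220,-22,-232],0,85],
  [[220,-22,-232],0,85],
])

```text
clock: 12.32
eef_pos: [0.5438, 0.2984, 0.239]
orientation: [2.173, 2.265, -0.001]
contact_force: [0.3, -0.4, -0.1]
width: 0.085
```

Run:
```python
from h import *
look('wrist','blue_wheel',.034,'pics/w4.png'); look('top','blue_wheel',.034);look('top','red_wheel',.016,'pics/t3.png')
o=env.get_obs();print(o['eef_pos'],o['width'],o['qpos'].round(2))
shift([.5428,.3174,.022],.0412)
```

```text
blue_wheel wrist 0.77 px [283. 159.] c 0.5453 0.32 r 0.0297 mean col [209. 138.  85.]
blue_wheel wrist 0.62 px [385.  89.] c 0.6395 0.3913 r 0.0284 mean col [144. 118. 192.]
blue_wheel wrist 0.58 px [288.  48.] c 0.5457 0.4237 r 0.0279 mean col [162. 136. 206.]
blue_wheel top 0.61 px [280. 236.] c 0.5544 0.2004 r 0.0396 mean col [107.  85.  71.]
red_wheel top 0.64 px [334. 228.] c 0.5781 0.0773 r 0.0308 mean col [ 72.  79. 217.]
[0.54427476 0.29771704 0.23917953] 0.08531753903083764 [ 0.38  0.51  1.22 -0.    1.41  0.34]
shift [ 20.1  -1.  217.1] turn -0.002 j6 0.34 t 12.6
```

View pics/w4.png

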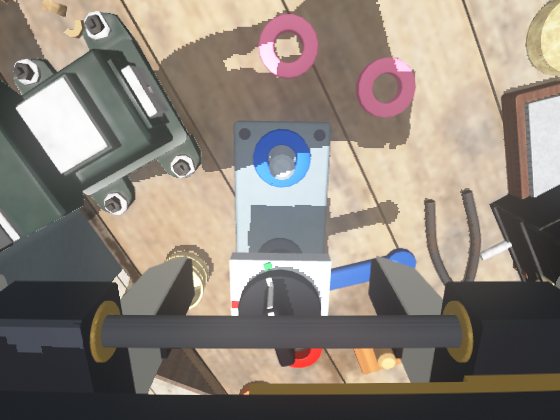

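Run:
```python
from h import *
im=cam('wrist');p=im['pixels'];cv2.imwrite('pics/w5.png',cv2.resize(p[110:210,225:345],None,fx=5,fy=5,interpolation=cv2.INTER_CUBIC))
for P in([.5425,.3182],[.545,.320]):
    a=np.linspace(0,2*np.pi,60);q=p.copy() if P[0]==.5425 else q
    for r,z in((.008,.078),(.012,.073)):
        u=proj(im,np.c_[P[0]+r*np.cos(a),P[1]+r*np.sin(a),a*0+z]); 
        q2=(u-[225,110])*5; 
        c=cv2.imread('pics/w5.png'); cv2.polylines(c,[q2.astype(int).reshape(-1,1,2)],True,(0,255,0) if P[0]==.5425 else (0,0,255),1); cv2.imwrite('pics/w5.png',c)
```

```text
(no output)
```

View pics/w5.png

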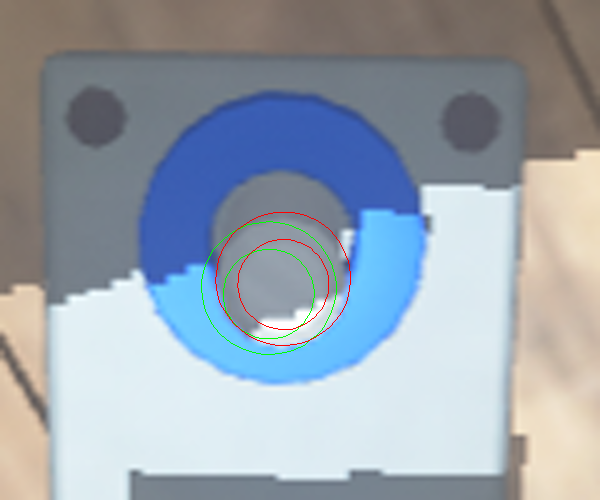

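Call:
carry_out([
  [[21,-1,60],0,82],
  [[21,-1,120],0,82],
  [[21,-1,165],0,82],
  [[21,-1,200],0,82],
  [[21,-1,214],0,82],
  [[21,-1,214],0,82],
  [[21,-1,214],0,52],
  [[21,-1,214],0,52],
  [[21,-1,214],0,52],
  [[21,-1,214],0,52],
  [[21,-1,214],0,52],
  [[21,-1,214],0,52],
], grip_force=20)

```text
clock: 14.18
eef_pos: [0.5432, 0.3188, 0.0262]
orientation: [2.175, 2.263, 0.002]
contact_force: [-0.8, -0.9, 6.0]
width: 0.0567
```

Call:
carry_out([
  [[0,0,-15],0,52],
  [[0,0,-30],0,52],
  [[0,0,-30],0,52],
])

```text
clock: 14.55
eef_pos: [0.5442, 0.3193, 0.0582]
orientation: [2.174, 2.262, 0.008]
contact_force: [0.1, -0.2, -1.2]
width: 0.0572
```

Run:
```python
from h import *
o=env.get_obs();print(o['eef_pos'],o['width'],o['contact_force'])
shift([.681,.0838,.15],.0412)
```

```text
[0.54415976 0.31933267 0.0582195 ] 0.057245848643095947 [ 0.11821403 -0.19617354 -1.20668585]
shift [-240.7  128.   -91.1] turn -0.002 j6 0.37 t 14.6
```

Call:
carry_out([
  [[0,0,-60],0,52],
  [[0,0,-120],0,52],
  [[0,0,-180],0,52],
  [[-40,20,-192],0,52],
  [[-90,47,-192],0,52],
  [[-140,73,-192],0,52],
  [[-190,99,-192],0,52],
  [[-230,120,-150],0,52],
  [[-240.4,126,-100],0,52],
  [[-240.4,126,-50],0,52],
  [[-240.4,126,-42],0,52],
  [[-240.4,126,-42],0,52],
])

```text
clock: 16.05
eef_pos: [0.6797, 0.0843, 0.1018]
orientation: [2.174, 2.262, 0.008]
contact_force: [-0.5, 0.6, -0.1]
width: 0.0572
```

Run:
```python
from h import *
o=env.get_obs();print(o['eef_pos'],o['width'],o['contact_force'])
shift([.680,.0843,.0192],.0412)
im=cam('scene');cv2.imwrite('pics/s2.png',cv2.resize(im['pixels'][160:385,150:450],(800,600),interpolation=cv2.INTER_CUBIC))
look('top','copper_ring',.014);look('scene','copper_ring',.014)
```

```text
[0.67970815 0.084326   0.1017786 ] 0.05716760755940211 [-0.53376817  0.62449648 -0.12334039]
shift [-0.1 -0.3 82.6] turn -0.001 j6 -0.03 t 16.1
copper_ring scene 0.56 px [307. 337.] c 0.5222 -0.0213 r 0.0314 mean col [151. 200. 244.]
```

View pics/s2.png

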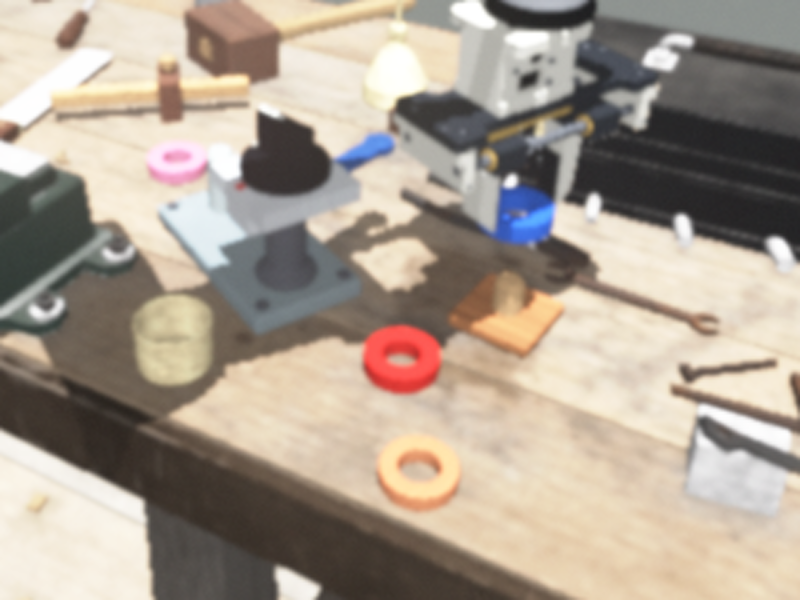

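Call:
carry_out([
  [[0,0,35],0,52],
  [[0,0,52],0,52],
  [[0,0,62],0,52],
  [[0,0,70],0,52],
  [[0,0,78],0,52],
  [[0,0,81],0,52],
  [[0,0,81],0,52],
])

```text
clock: 17.18
eef_pos: [0.681, 0.0843, 0.0221]
orientation: [2.172, 2.261, 0.011]
contact_force: [-0.6, -1.5, -0.6]
width: 0.057
```

Call:
carry_out([
  [[0,0,0],0,72],
  [[0,0,0],0,72],
  [[0,0,-40],0,76],
  [[0,0,-70],0,84],
  [[-1,-50,-80],0,84],
  [[-1,-105,-80],0,84],
  [[-1,-105,-80],0,84],
])

```text
clock: 18.05
eef_pos: [0.5699, 0.0794, 0.1005]
orientation: [2.175, 2.265, 0.004]
contact_force: [1.6, 0.0, 1.1]
width: 0.0844
```

Run:
```python
from h import *
o=env.get_obs();print(o['eef_pos'],o['width'],o['contact_force'])
look('scene','red_wheel',.016);look('top','red_wheel',.016);look('scene','blue_wheel',.028);look('top','blue_wheel',.028)
shift([.5755,.0795,.0075],.0412)
```

```text
[0.56991844 0.07938677 0.10051312] 0.084379243290938 [1.60293977 0.02375575 1.0549053 ]
red_wheel scene 0.81 px [300. 295.] c 0.5681 0.0727 r 0.0351 mean col [ 67.  72. 219.]
red_wheel scene 0.23 px [336. 280.] c 0.6724 0.071 r 0.0469 mean col [129. 161. 202.]
blue_wheel scene 0.6 px [339. 271.] c 0.6735 0.0781 r 0.0365 mean col [210. 127.  89.]
blue_wheel scene 0.57 px [215. 221.] c 0.5335 0.3941 r 0.0334 mean col [226. 199. 249.]
blue_wheel top 0.9 px [169. 240.] c 0.5458 0.4202 r 0.0288 mean col [197. 162. 236.]
blue_wheel top 0.63 px [185. 195.] c 0.6442 0.3876 r 0.0308 mean col [186. 157. 227.]
blue_wheel top 0.48 px [321. 178.] c 0.6825 0.1026 r 0.0197 mean col [142.  76.  41.]
shift [ 0.5 -1.7 93.4] turn -0.001 j6 -0.04 t 18.4
```

Call:
carry_out([
  [[0,-1.5,40],0,84],
  [[0,-1.5,75],0,84],
  [[0,-1.5,93],0,84],
  [[0,-1.5,93],0,84],
  [[0,-1.5,93],0,52],
  [[0,-1.5,93],0,52],
  [[0,-1.5,93],0,52],
  [[0,-1.5,93],0,52],
  [[0,-1.5,93],0,52],
], grip_force=20)

```text
clock: 19.58
eef_pos: [0.5761, 0.0791, 0.0088]
orientation: [2.171, 2.26, 0.013]
contact_force: [-1.1, -0.3, 5.8]
width: 0.0563
```

Run:
```python
from h import *
o=env.get_obs();print(o['eef_pos'],o['width'],o['contact_force'])
shift([.543,.319,.25],.0412);shift([.543,.319,.105],.0412)
```

```text
[0.57607925 0.07909809 0.0087615 ] 0.056340511948253624 [-1.08613371 -0.25878891  5.76961313]
shift [ 241.1  -20.7 -241.5] turn -0.001 j6 -0.04 t 19.6
shift [241.  -22.4 -96.5] turn -0.001 j6 -0.04 t 19.6
```

Call:
carry_out([
  [[0,0,-60],0,52],
  [[0,0,-120],0,52],
  [[0,1,-180],0,52],
  [[0,2,-235],0,52],
  [[55,-5,-241],0,52],
  [[110,-10,-241],0,52],
  [[165,-15,-241],0,52],
  [[215,-19,-241],0,52],
  [[241,-21,-200],0,52],
  [[241,-21.5,-150],0,52],
  [[241,-22,-105],0,52],
  [[241,-22,-105],0,52],
])

```text
clock: 21.08
eef_pos: [0.5407, 0.3179, 0.1097]
orientation: [2.173, 2.262, 0.0]
contact_force: [0.0, 0.1, 0.6]
width: 0.0565
```

Run:
```python
from h import *
o=env.get_obs();print(o['eef_pos'],o['width'],o['contact_force'])
shift([.543,.319,.0262],.0412)
```

```text
[0.54073718 0.31793913 0.1097125 ] 0.05653168948942999 [0.02446415 0.06698974 0.58940553]
shift [ 1.2  2.  83.5] turn -0.001 j6 0.37 t 21.1
```

Call:
carry_out([
  [[1,2.5,10],0,52],
  [[1,2.5,22],0,52],
  [[1,2.5,30],0,52],
  [[1,2.5,38],0,52],
  [[1,2.5,50],0,52],
  [[1,2.5,62],0,52],
  [[1,2.5,72],0,52],
  [[1,2.5,80],0,52],
  [[1,2.5,82],0,52],
])

```text
clock: 22.2
eef_pos: [0.5432, 0.3186, 0.027]
orientation: [2.174, 2.263, -0.001]
contact_force: [-1.0, -0.6, 3.1]
width: 0.0561
```

Call:
carry_out([
  [[0,0,0],0,72],
  [[0,0,0],0,72],
  [[0,0,-50],0,75],
  [[0,0,-110],0,84],
  [[0,0,-170],0,84],
  [[-40,-3,-215],0,84],
  [[-100,-8,-215],0,84],
  [[-162,-13,-215],0,84],
  [[-224,-18,-215],0,84],
  [[-286,-23,-215],0,84],
  [[-338,-28,-215],0,84],
  [[-338,-28,-215],0,84],
])

```text
clock: 23.7
eef_pos: [0.5282, -0.0228, 0.2437]
orientation: [2.179, 2.256, -0.001]
contact_force: [0.4, 0.0, 1.0]
width: 0.0843
```

Run:
```python
from h import *
o=env.get_obs();print(o['eef_pos'],o['width'],o['contact_force'])
look('wrist','copper_ring',.014,'pics/w6.png');im=look('top','copper_ring',.014)
a=im['pixels'][130:370,140:460];b=cv2.imread('pics/w6.png')
cv2.imwrite('pics/c6.png',np.hstack([cv2.resize(a,(400,300)),cv2.resize(b,(400,300))]))
```

```text
[ 0.52817446 -0.02280754  0.24366401] 0.08427480929241614 [0.37884783 0.0332827  1.0038406 ]
copper_ring wrist 0.57 px [278. 167.] c 0.5259 -0.0153 r 0.0274 mean col [150. 216. 244.]
copper_ring top 0.88 px [377. 253.] c 0.5246 -0.0166 r 0.0271 mean col [117. 173. 228.]
```

View pics/c6.png

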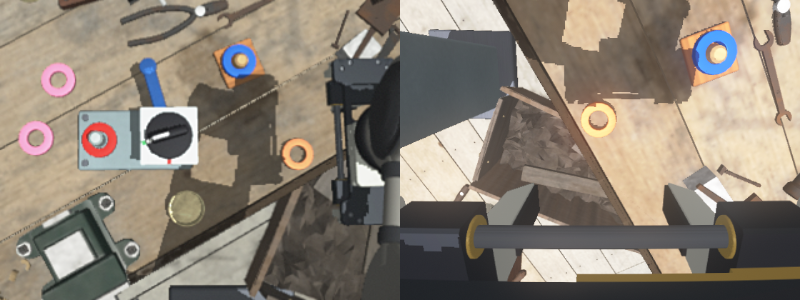

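Run:
```python
from h import *
shift([.5245,-.0158,.0068],.0412)
```

```text
shift [  3.5  -4.3 236.5] turn 0.0 j6 -0.22 t 23.9
```

Call:
carry_out([
  [[3.5,-4,60],0,80],
  [[3.5,-4,120],0,80],
  [[3.5,-4,180],0,80],
  [[3.5,-4,220],0,80],
  [[3.5,-4,236],0,80],
  [[3.5,-4,236],0,80],
  [[3.5,-4,236],0,48],
  [[3.5,-4,236],0,48],
  [[3.5,-4,236],0,48],
  [[3.5,-4,236],0,48],
  [[3.5,-4,236],0,48],
  [[3.5,-4,236],0,48],
], grip_force=20)

```text
clock: 25.4
eef_pos: [0.5254, -0.0159, 0.0083]
orientation: [2.172, 2.263, 0.001]
contact_force: [-0.7, 0.8, 6.5]
width: 0.0532
```

Run:
```python
from h import *
o=env.get_obs();print(o['eef_pos'],o['width'],o['contact_force'])
shift([.543,.319,.25],.0412);shift([.543,.319,.105],.0412)
```

```text
[ 0.5254045  -0.01593799  0.00825462] 0.053182565517482495 [-0.67991338  0.77772511  6.50738907]
shift [ 333.1   32.3 -242.8] turn -0.0 j6 -0.21 t 25.4
shift [333.6  31.7 -97.8] turn -0.0 j6 -0.21 t 25.4
```

Call:
carry_out([
  [[0,0,-60],0,48],
  [[0,0,-120],0,48],
  [[0,0,-180],0,48],
  [[20,2,-238],0,48],
  [[80,8,-242],0,48],
  [[140,14,-242],0,48],
  [[200,20,-242],0,48],
  [[260,26,-242],0,48],
  [[315,30,-242],0,48],
  [[333,32,-200],0,48],
  [[333,32,-145],0,48],
  [[333,32,-110],0,48],
])

```text
clock: 26.9
eef_pos: [0.5417, 0.3183, 0.1142]
orientation: [2.172, 2.265, -0.005]
contact_force: [0.9, 0.1, 0.2]
width: 0.0532
```

Run:
```python
from h import *
o=env.get_obs();print(o['eef_pos'],o['width'],o['contact_force'])
shift([.543,.319,.0423],.0412)
```

```text
[0.5417363 0.3183176 0.1142412] 0.05315341390327903 [0.8785839  0.06254727 0.24753122]
shift [ 1.   1.2 71.9] turn 0.001 j6 0.37 t 26.9
```

Call:
carry_out([
  [[1,1.5,12],0,48],
  [[1,1.5,24],0,48],
  [[1,1.5,34],0,48],
  [[1,1.5,42],0,48],
  [[1,1.5,52],0,48],
  [[1,1.5,62],0,48],
  [[1,1.5,70],0,48],
  [[1,1.5,71.5],0,48],
  [[1,1.5,71.5],0,48],
])

```text
clock: 28.02
eef_pos: [0.5433, 0.3191, 0.0428]
orientation: [2.172, 2.265, -0.004]
contact_force: [0.6, -0.1, -0.5]
width: 0.0535
```

Call:
carry_out([
  [[0,0,0],0,66],
  [[0,0,0],0,66],
  [[0,0,-50],0,75],
  [[0,0,-110],0,75],
  [[0,0,-170],0,50],
  [[-20,0,-197],0,50],
  [[-70,-1,-197],-0.1,50],
  [[-116,-1,-197],-0.264,50],
  [[-116,-1,-197],-0.264,50],
])

```text
clock: 29.15
eef_pos: [0.5473, 0.2014, 0.2409]
orientation: [1.858, 2.528, -0.005]
contact_force: [-0.1, -0.2, -0.2]
width: 0.0497
```

Run:
```python
from h import *
im=cam('scene');a=cv2.resize(im['pixels'][160:310,150:350],(800,600),interpolation=cv2.INTER_CUBIC);cv2.imwrite('pics/s7.png',a)
o=env.get_obs();print(o['eef_pos'],o['width'],o['contact_force'])
shift([.5467,.2030,.1324],.305)
```

```text
[0.54725375 0.20304126 0.2407866 ] 0.04999261994005547 [-0.01950069 -0.01776455  0.43020467]
shift [  0.6  -0.6 108.4] turn -0.003 j6 -0.07 t 29.2
```

View pics/s7.png

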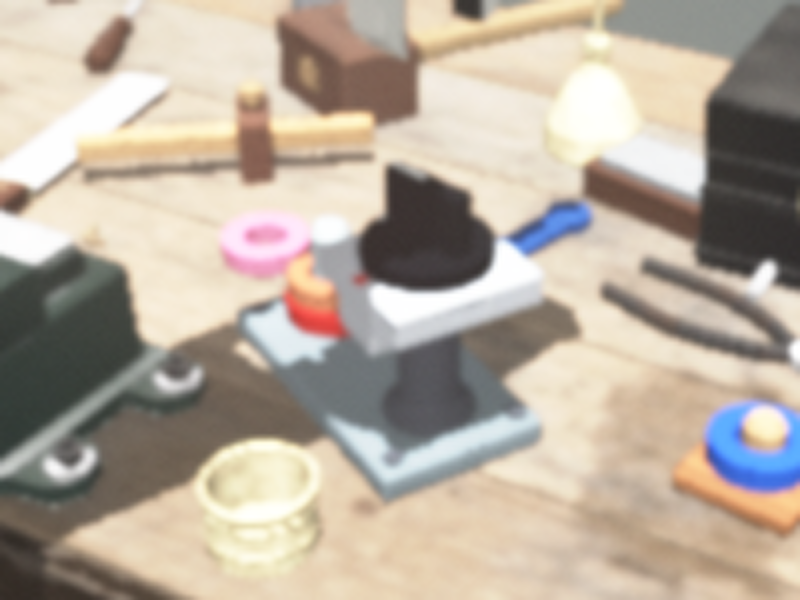

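The copper ring lies flat on the red wheel on the shaft at (315,290), and the blue wheel is on the peg at (760,440). Next I grip the knob and pull it out.

Call:
carry_out([
  [[0.5,-0.5,60],0,50],
  [[0.5,-0.5,100],0,50],
  [[0.5,-0.5,108],0,50],
  [[0.5,-0.5,108],0,50],
  [[0.5,-0.5,108],0,8],
  [[0.5,-0.5,108],0,8],
  [[0.5,-0.5,108],0,8],
  [[0.5,-0.5,108],0,8],
  [[0.5,-0.5,108],0,8],
  [[0.5,-0.5,108],0,8],
], grip_force=40)

```text
clock: 30.45
eef_pos: [0.5466, 0.2028, 0.1331]
orientation: [1.86, 2.527, -0.004]
contact_force: [-2.5, -0.9, 4.4]
width: 0.0129
```

Call:
carry_out([
  [[0,0,-5],0,8],
  [[0,0,-10],0,8],
  [[0,0,-14],0,8],
  [[0,0,-14.5],0,8],
  [[0,0,-14.5],0,8],
])

```text
clock: 31.08
eef_pos: [0.5465, 0.2028, 0.1472]
orientation: [1.86, 2.527, -0.005]
contact_force: [1.4, -1.1, -7.2]
width: 0.0125
```

Call:
carry_out([
  [[0,0,0.5],-0.15,8],
  [[0,0,0.5],-0.3,8],
  [[0,0,0.5],-0.45,8],
  [[0,0,0.5],-0.6,8],
  [[0,0,0.5],-0.75,8],
  [[0,0,0.5],-0.9,8],
  [[0,0,0.5],-1.05,8],
  [[0,0,0.5],-1.2,8],
  [[0,0,0.5],-1.29,8],
  [[0,0,0.5],-1.315,8],
  [[0,0,0.5],-1.315,8],
])

```text
clock: 32.45
eef_pos: [0.5471, 0.2036, 0.1472]
orientation: [-0.069, 3.138, -0.005]
contact_force: [2.9, 5.2, -3.9]
width: 0.0126
```

Run:
```python
from h import *
o=env.get_obs();print(o['eef_pos'],o['contact_force'],o['torque'],o['width'])
R=Ro.from_rotvec(o['orientation']).as_matrix();print(np.arctan2(R[1,1],R[0,1])-np.pi/2-.0412)
```

```text
[0.54712698 0.20361995 0.14718697] [ 2.91794581  5.20548517 -3.94219978] [ 0.98859904 -0.53406778 -0.60973434] 0.012604802370787307
0.0028984091306015897
```

Call:
carry_out([
  [[0,0,5],0,8],
  [[0,0,10],0,8],
  [[0,0,14],0,8],
  [[0,0,15.5],0,8],
  [[0,0,16],0,8],
  [[0,0,16],0,8],
])

```text
clock: 33.2
eef_pos: [0.5473, 0.2037, 0.1329]
orientation: [-0.069, 3.137, -0.004]
contact_force: [-5.1, -0.0, 13.9]
width: 0.0126
```

Call:
carry_out([
  [[0,0,0],0,45],
  [[0,0,0],0,45],
  [[0,0,-50],0,60],
  [[0,0,-110],0,60],
  [[50,0,-130],0,60],
  [[110,0,-130],0,60],
  [[150,0,-130],0,60],
  [[150,0,-130],0,60],
  [[150,0,-130],0,60],
])

```text
clock: 34.33
eef_pos: [0.3978, 0.1974, 0.2624]
orientation: [-0.069, 3.136, -0.004]
contact_force: [0.4, 0.6, 0.2]
width: 0.0599
```

Run:
```python
from h import *
print(env.get_obs()['eef_pos'])
t=cam('top')['pixels'][130:370,140:460]; s=cam('scene')['pixels'][160:340,150:390]
cv2.imwrite('pics/f.png',np.hstack([cv2.resize(t,(400,300),interpolation=3),cv2.resize(s,(400,300),interpolation=3)]))
```

```text
[0.39778251 0.19742239 0.26239166]
```

View pics/f.png

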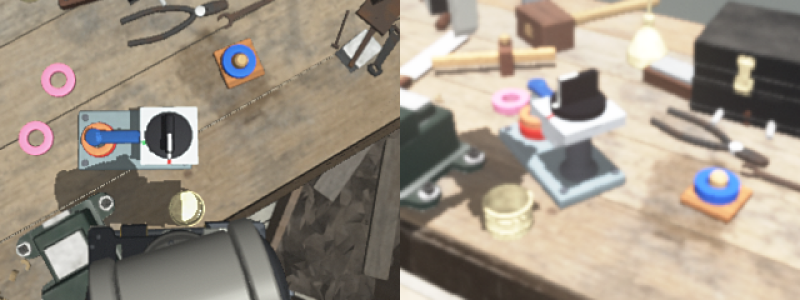

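```bash
python3 -c "
from h import *
print(env.job_done(),env.get_obs()['clock'])"
```

```text
the job is handed in; nothing more can be done
the job is handed in; nothing more can be done
```

The changeover is done and handed in, with the robot clock at about 34 s. `job_done()` gives no verdict, so the result rests on my own checks.

**What I did:**
1. I pulled the knob out, turned it to the green mark and pushed it in.
2. I set the red wheel down on the bare bench for a moment. I then put the blue wheel on the peg and the red wheel on the shaft.
3. I slid the copper ring over the shaft on top of the red wheel. It was the only spacer on the bench; the two pink rings are look-alikes and I left them alone.
4. I pulled the knob out again, turned it back to the red mark and pushed it in.

**Last checks:**
- **Picture:** In the last top and scene pictures the white line is at the red mark and the keeper is over the red and copper stack. The blue wheel is on the peg, and the tin, pliers and spanner look unmoved. The gripper was clear of everything.
- **Knob:** The last push moved it 14 mm, back to within 0.3 mm of its starting height, with a 14 N reading as it stopped. That fits fully in.
- **Grips:** None slipped, and the highest force reported at the end of a move was about 15 N.

**Disagreements:** The cameras differed by 2–3 mm on the shaft and wheel positions, so I used a value between them. The copper ring read about 15 mm away from its first position, so I measured it again before gripping; it may have been knocked. The gripper read the wheels 1–2 mm narrower than their stated 58 mm.

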